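# Latch the plug test jig

### The arm

A 6-joint arm with a two-finger parallel gripper is mounted at the origin on a cart in front of the work surface, level with it; the furniture and walls round the work are solid. World frame = base frame: x ahead of the robot, y to its left, z up, the work surface at z = 0. Lengths are in m, angles in rad, forces in N, time in s.
With the tool pointing down it reaches from about 0.3 to 0.775 m from the base axis. Payload 14.6 kg.
Tool frame: the origin (TCP) lies on the centre line of the jaws, within the pads' length; the fingertips stand ctrl.tcp_to_tips ahead of it and the grasp point (between the pads) lies 2 mm behind it (ctrl.tcp_to_tips is the distance from the TCP to the fingertips, in m); z points along the fingers, y is the line along which they close (so a half turn about z gives the same grasp; the last joint's range is limited). The gripper opens to 94 mm and grips with 3 to 60 N. Pads are 16 mm wide; open, the fingers measure 119 mm over their backs; the gripper's body (75 mm by 177 mm) begins 78 mm behind the grasp point.
Start: joints at [-1.393, 0.3, 1.521, -0, 1.321, -0.067], TCP at [0.133, -0.534, 0.188] pointing down, gripper open.
Joint ranges: [-3.03, 3.03], [-0.79, 2.21], [0.23, 2.52], [-1.04, 4.18], [0, 3.07], [-2.55, 2.55]. Speed limits (rad/s): [2.22, 2.22, 2.57, 3.14, 3.14, 3.14].

### API

Orientations are given as [roll, pitch, yaw] about the fixed x, y, z axes, in that order (R = Rz(yaw) Ry(pitch) Rx(roll)).
In Python, from station import telemetry, viewer, hand_in, ctrl gives the robot as it stands.
- The arm moves only by the tool step_arm, never from a script. Its argument "plan" is a list of rows, each an object of numbers: "dx", "dy", "dz": the shift along the tool's x, y, z scaled (see below); "rx", "ry", "rz": the turn, a rotation vector about the tool's x, y, z scaled (see below); "claw": the closure, from 0 (fully open) to 1 (shut). In form: [{"dx": .., "dy": .., "dz": .., "rx": .., "ry": .., "rz": .., "claw": ..}, ...]. A call has 1 to 10 rows; each row shifts and turns the commanded pose from where the row before left it, along the tool's axes as they then stand; what a row does not reach is not made up. The controller multiplies each number of a shift by 0.1 m and each number of a turn by 90 degrees. A row lasts 1/10 s, in which the tool goes at most 50 mm and 8.59 degrees, less where a joint would pass 70% of its speed; a pose out of reach is approached as far as the arm can. A call with a number of a shift or a turn outside -1 to 1 is refused whole. A call with a gripper value outside its range is refused whole. The fingers move at their own pace and stop on an object; "grip_force" is the grip in N (left out, the last holds). Time passes only in rows, so rows that do not move let the fingers close. It gives the time, the measured TCP pose, the force, the opening and the grip force at its end, in the units of the state.
- telemetry.get_obs(): the state, without advancing time (a new reading comes with each control period).
- viewer.camera(name): name is "scene" or "top"; returns a dict with "img" (420x560x3 uint8, red, green, blue), "z_map" (420x560 float32, m along the optical axis (not along the pixel's ray), 0 where there is no reading), "fx", "fy", "cx", "cy" (pixels), "R" (3x3) and "t" (3): a world point X has camera coordinates R X + t. Camera axes: x right, y down, z forward; pixel columns grow to the right and rows downward; lengths in m; the calibration is good to about 2 mm. A picture is of the moment at which its call begins.
- hand_in(): hands the job in; it is judged then, once.
Trained networks look in a picture, given as the dict that the camera call returned (one of the last four; its "shot" number tells which), for a name from the list of things; names that differ only in an ending like _2 or _b are one class to them, and where a whole thing is asked for, a point or a joint stands for the part that bears it (a point fixed in the world has none). Each returns a list of dicts, best first, with "score" (0 to 1); they miss things now and then, are a little off and sometimes report something else, mostly with a low value. They report only what shows in the picture. A call takes as long as a camera call.
- viewer.recognise(target, picture): "rect" ([left, top, right, bottom] in pixels, round what is visible of it).
The state is a dict: "time_s": time; "qpos": joint angles; "joint_vel": joint speeds; "tau": joint torques, N m; "ee_pos": TCP position; "eef_rot": TCP orientation; "force": force on the tool from outside, world axes, zero at the start; "moment": the same for the moment, N m; "grip_width": finger opening in m; "grip_force": force on a finger pad.
Only numpy, scipy, OpenCV 4.12 (cv2) and the standard library are available. Lean on these libraries where they do the work, as an engineer would, in place of code of your own. Each camera call takes 0.05 s, during which the arm holds its last target. There are 200 camera calls.

### The job

Close the plug test jig: hook the draw latch's wire loop over the keeper on the sprung carriage and draw it back snug under the keeper's nose, then swing the lever right over and press it firmly down, with a good 10 N, on its rubber stop so that it lies flat past centre and holds the carriage drawn in. Do not push on any part of the jig with more than 25 N, and leave the things lying beside it where they are.

Things in the scene. Friction and masses are not known exactly. Their poses are not given: they have to be found in the camera images.
- jig: Plug test jig screwed to the bench: grey base plate 180 x 100 x 10 mm (x = -73..107), fixed black head block (x = -50..20, y = +-45, top z = 30) and, on rails, a bright metal carriage (x = 35..97 when out, top z = 30). Origin on the bench under the lever pivot; z up, x from the lever towards the carriage, y across. The latch works in the plane y = 0. Two contact blocks on the head reach z = 42.
- carriage (a joint): Travel of the carriage towards the head block, m; 0 is fully out, where a spring holds it with 12 N (2.5 N more per mm). Latched, it reads about 0.010 to 0.012. Two green plugs stand on it at y = +-17..47, x = 37..53, up to z = 46 mm (jig axes, carriage out).
- lever (a joint): Angle of the latch lever, rad: 0 at its open stop, leaning 45 degrees up towards the carriage; 0.785 upright; 2.356 flat, pointing along the jig's -x. Friction holds it while the loop is slack. With the loop hooked and tight, moving it takes up to about 10 N at its end, and it is thrown back open if let go before about 2.12, where it passes centre.
- lever_pivot (a point): Middle of the lever's pivot pin: jig (0, 0, 44) mm, pin along the jig's y; the point has the jig's axes. 36 mm from it along the jig's -x a rubber-tipped adjusting screw stops the closed lever; the screw is set anywhere within 2.5 mm above or below the flat height, so the lever comes to rest between about 2.28 and 2.43 rad.
- lever_end (a point): On the lever's upper face (upper when flat), 58 mm from the pivot. The steel handle is 20 mm wide, 5 mm thick, its mid-plane runs through the pivot, and it ends in a 6 mm rolled edge 64 mm from the pivot.
- loop (a joint): Angle of the wire loop about its pin on the lever, rad, relative to the lever, positive upwards. The loop's elevation above level, from its pin to its end bar, is 0.5 + this + lever. Friction holds the loop where it is left. The pin is 14 mm from the lever pivot: for lever angle q at jig x = 14 cos(q + 60 deg), z = 44 + 14 sin(q + 60 deg) mm.
- loop_bar (a point): Centre of the loop's end bar, 60 mm from the loop's pin. The loop is 5 mm wire, 31 mm wide outside; the bar lies along the jig's y.
- loop_tab (a point): Middle of the flat finger tab that sticks out beyond the end bar, bent up 20 degrees (0.35 rad) from the loop's plane: 18 mm wide (along the jig's y), 36 mm long, 4 mm thick; 22 mm from the bar's centre.
- keeper (a point): Where the hooked end bar's centre lies when pulled tight: on the carriage at jig x = 58 (carriage out), z = 44 mm; jig axes. The keeper is a 14 mm wide steel hook open towards +x: upright face 2.5 mm behind this point, ledge 5.5 mm below it that stops the bar solidly, and a nose above that overhangs to 3.7 mm in front of it, 4.6 to 7.5 mm up.
- nose (a point): Tip of the keeper's nose (3.7 mm in front of the keeper point, 7.5 mm up). Its top slopes up at 45 degrees away from the tip to 17 mm above the keeper point. The bar must go down with its centre 2.5 mm or more in front of the tip. On the slope it slides off outwards, taking the slack lever along to below about 0.2 rad. Then draw the loop back, lever with it (to about 0.5), until the bar meets the upright face; else it lifts out as the lever swings.
- reel: Small orange-flanged reel, 41 x 36 x 19 mm, lying beside the jig; bystander.
- fine_driver: Slim blue screwdriver, 152 mm long, lying beside the jig; bystander.
- capacitor: Black can capacitor, 22 x 33 x 22 mm, lying beside the jig; bystander.

How it is judged:
On the way, in this order (a step that is already met when the one before it is completed fails the run):
1. the loop's end bar is drawn back into the keeper's pocket, under the nose (x of loop_bar in the frame of keeper between -0.004 and 0.0035 m and z of loop_bar in the frame of keeper between -0.008 and 0.004 m), for 0.2 s.
2. with the loop hooked and the lever over at its closed stop, the lever is pressed down with at least 8 N (all of step 1 and value of joint lever above 2.24 rad and contact force between the fingers and lever above 8 N), for 0.2 s.
At the end, for the whole second after the job is handed in: The loop's end bar is in the keeper's pocket (within 4 mm behind to 3.5 mm in front of its centre, 8 mm below to 4 mm above), the lever lies closed past centre (above 2.24 rad) and still, the carriage is drawn in by more than 9 mm, and the robot has let go (all of step 1 and value of joint lever above 2.24 rad and value of joint carriage above 0.009 m and velocity of joint lever below 0.05 rad/s and linear speed of carriage below 0.005 m/s); the robot touches nothing.
It fails at once if the jig (lever, loop, carriage or fixed parts) is pushed with more than 28 N (contact force between the fingers and jig above 28 N).
It fails at once if a bystander is moved by more than 20 mm (distance of any of reel, fine_driver, capacitor from where it was at the start of the episode above 0.02 m).
It also fails if it takes over 64 s, if anything falls off the work surface, if the arm or the gripper's body presses on something with over 40 N, if the wrist force passes 120 N, or if a joint passes its speed limit or range.

## Working session

There is one attempt and no reset: what is moved stays moved. The work goes in short steps, Python scripts to look and compute and a tool call to move; the robot and the scene stay as the last step left them, time stands still between calls to the robot, and variables do not carry over. Pictures are saved under pics/ and viewed, at most 10 in all, crops included, and the job is handed in when it is done.

Besides the shell and the picture viewer there is one more tool, called after ">>>" as name(argument=value, ...), one argument or row to a line, values as JSON. step_arm: Moves the arm, as the interface text tells. Shifts and turns lie within -1 to 1; 1 stands for 0.1 m of shift or 90 degrees of turn. Its arguments: {"type":"object","properties":{"plan":{"type":"array"},"grip_force":{"type":"number"}},"required":["plan"]}

```bash
mkdir -p pics; ls; cat > h.py <<'E'
import numpy as np,cv2
from station import telemetry,viewer,ctrl
def world(c,u,v,z=None):
    z=c["z_map"][int(round(v)),int(round(u))] if z is None else z
    p=np.array([(u-c["cx"])/c["fx"]*z,(v-c["cy"])/c["fy"]*z,z])
    return np.array(c["R"]).T@(p-np.array(c["t"]))
def cloud(c):
    H,W=c["z_map"].shape;v,u=np.mgrid[:H,:W];z=c["z_map"]
    P=np.stack([(u-c["cx"])/c["fx"]*z,(v-c["cy"])/c["fy"]*z,z],-1)
    return (P-np.array(c["t"]))@np.array(c["R"])
def proj(c,X):
    p=np.array(c["R"])@np.array(X)+np.array(c["t"]);return c["fx"]*p[0]/p[2]+c["cx"],c["fy"]*p[1]/p[2]+c["cy"]
def save(c,n,box=None,s=1):
    im=c["img"][...,::-1]
    if box: im=im[box[1]:box[3],box[0]:box[2]]
    cv2.imwrite("pics/"+n,cv2.resize(im,None,fx=s,fy=s,interpolation=cv2.INTER_CUBIC))
E
python3 - <<'E'
from h import *
print(telemetry.get_obs(),ctrl.tcp_to_tips)
for n in("top","scene"):
    c=viewer.camera(n);save(c,n+"0.png");print(n,c["fx"],c["R"],c["t"])
    for t in("jig","carriage","lever","loop","loop_tab","loop_bar","keeper","reel","fine_driver","capacitor"):
        for r in viewer.recognise(t,c)[:2]:
            b=r["rect"];u,v=(b[0]+b[2])/2,(b[1]+b[3])/2
            print(t,round(r["score"],2),np.round(b),world(c,u,v).round(3))
E
```

```text
pics
{'time_s': 0.0, 'qpos': array([-1.39258617e+00,  3.00501879e-01,  1.52153981e+00, -9.65482632e-06,
        1.32070017e+00, -6.65882023e-02]), 'joint_vel': array([ 3.08767020e-04, -2.76555294e-04, -1.68093651e-03,  1.06597294e-03,
        5.06990437e-05, -8.97082230e-04]), 'tau': array([ 2.63037065e-03, -5.31800687e+01, -3.52735198e+01,  7.09642796e-02,
        2.43620243e-02, -8.86244379e-05]), 'ee_pos': array([ 0.13325183, -0.53333913,  0.18728692]), 'eef_rot': array([-3.14044538e+00, -6.71357518e-05,  2.44800720e-01]), 'force': array([0.23958658, 0.1432561 , 0.00365269]), 'moment': array([-0.0064823 ,  0.01296069,  0.05180667]), 'grip_force': 0.0, 'grip_width': 0.09347288257443664} 0.017
top 544.9200618500497 [[-0.03757248 -0.99929118  0.00233184]
 [-0.97501188  0.03614812 -0.21919203]
 [ 0.21895238 -0.01050916 -0.97567895]] [-0.02530908  0.5611491   0.82511051]
jig 0.86 [249. 161. 307. 267.] [ 0.565 -0.032  0.016]
jig 0.66 [208. 185. 228. 206.] [0.602 0.07  0.013]
carriage 0.95 [254. 220. 308. 260.] [ 0.517 -0.036  0.03 ]
lever 0.61 [269. 193. 290. 237.] [ 0.563 -0.035  0.013
[... 623 characters left out ...]
  0.73481595]
jig 0.56 [234. 193. 350. 277.] [ 0.567 -0.035  0.019]
carriage 0.84 [239. 208. 298. 275.] [ 0.522 -0.037  0.032]
loop 0.56 [262. 198. 307. 224.] [0.573 0.    0.043]
loop_tab 0.75 [260. 200. 309. 220.] [0.574 0.002 0.043]
loop_tab 0.42 [272. 186. 291. 200.] [0.605 0.066 0.012]
loop_bar 0.58 [264. 197. 308. 220.] [0.577 0.002 0.044]
keeper 0.79 [244. 213. 298. 272.] [ 0.523 -0.042  0.034]
keeper 0.68 [234. 194. 351. 276.] [ 0.567 -0.035  0.019]
fine_driver 0.65 [275. 262. 359. 298.] [ 0.562 -0.123  0.002]
fine_driver 0.65 [242. 209. 300. 272.] [ 0.524 -0.039  0.036]
capacitor 0.68 [263. 193. 310. 228.] [ 0.576 -0.     0.041]
capacitor 0.6 [222. 206. 237. 220.] [0.498 0.061 0.019]
```

```bash
python3 - <<'E'
from h import *
a=viewer.camera("top");b=viewer.camera("scene")
A=cv2.resize(a["img"][140:285,200:345,::-1],(600,600),interpolation=cv2.INTER_CUBIC)
cv2.imwrite("pics/a.png",A)
B=cv2.resize(b["img"][165:305,215:370,::-1],(664,600),interpolation=cv2.INTER_CUBIC)
cv2.imwrite("pics/b.png",B)
np.savez("init.npz",ta=cloud(a),tb=cloud(b),ia=a["img"],ib=b["img"])
for c,n in((a,"top"),(b,"sc")):
    P=cloud(c).reshape(-1,3);ok=(c["z_map"].ravel()>0)
    m=ok&(abs(P[:,0]-.56)<.15)&(abs(P[:,1]+.035)<.075)
    P=P[m]
    for lo,hi in((.006,.014),(.027,.033),(.039,.05),(.055,.075),(.075,.12)):
        s=(P[:,2]>lo)&(P[:,2]<hi);q=P[s]
        if len(q)>5:
            r=cv2.minAreaRect((q[:,:2]*1000).astype(np.float32));print(n,lo,hi,s.sum(),np.round(r[0],1),np.round(r[1],1),round(r[2],1), "med z",np.median(q[:,2]).round(4))
    print("high pts");print((P[P[:,2]>.06]*1000).round(0).astype(int)[::8].tolist())
E
```

```text
top 0.006 0.014 1413 [558.6 -36.9] [296.9 145.3] 0.5 med z 0.0107
top 0.027 0.033 2366 [556.9 -33.7] [ 94.5 155.7] 88.7 med z 0.031
top 0.039 0.05 702 [571.1 -34.9] [ 92.6 108.2] 87.1 med z 0.044
top 0.055 0.075 103 [574.3 -33.3] [26.6 30.7] 1.7 med z 0.0657
top 0.075 0.12 294 [542.3 -32.9] [30.5 59.4] 87.9 med z 0.1007
high pts
[[587, -25, 67], [587, -30, 61], [585, -43, 64], [584, -25, 65], [584, -38, 62], [583, -22, 62], [571, -35, 108], [582, -48, 64], [570, -30, 108], [570, -43, 108], [569, -26, 105], [569, -38, 105], [577, -20, 66], [567, -33, 106], [576, -46, 67], [573, -19, 70], [571, -22, 70], [568, -46, 72], [566, -18, 72], [563, -22, 75], [561, -44, 74], [559, -46, 76], [557, -47, 78], [555, -49, 79], [551, -22, 85], [549, -47, 85], [546, -18, 86], [545, -21, 87], [541, -46, 92], [539, -18, 91], [537, -21, 92], [536, -34, 93], [536, -46, 94], [534, -28, 97], [534, -40, 98], [534, -23, 94], [532, -35, 101], [530, -24, 101], [530, -37, 100], [528, -31, 103], [526, -24, 106], [525, -37, 108], [524, -30, 110], [522, -24, 112], [522, -38, 108], [520, -32, 111], [518, -26, 117],
[... 592 characters left out ...]
119], [574, -36, 92], [523, -32, 113], [547, -17, 86], [577, -43, 95], [532, -27, 102], [550, -20, 85], [567, -18, 75], [515, -39, 119], [536, -27, 97], [552, -23, 85], [570, -19, 72], [577, -32, 80], [523, -38, 112], [551, -20, 80], [564, -22, 75], [580, -22, 67], [518, -40, 114], [538, -29, 93], [579, -23, 66], [521, -41, 111], [581, -23, 63], [526, -41, 106], [580, -31, 68], [532, -39, 99], [583, -41, 73], [580, -40, 72], [581, -32, 61], [536, -43, 93], [586, -43, 67], [543, -43, 88], [581, -39, 63], [537, -44, 89], [550, -46, 84], [566, -44, 74], [584, -40, 61], [547, -45, 83], [561, -47, 77], [576, -46, 68], [554, -46, 77], [568, -48, 72], [584, -46, 62], [536, -26, 61], [536, -35, 60]]
```

View pics/a.png

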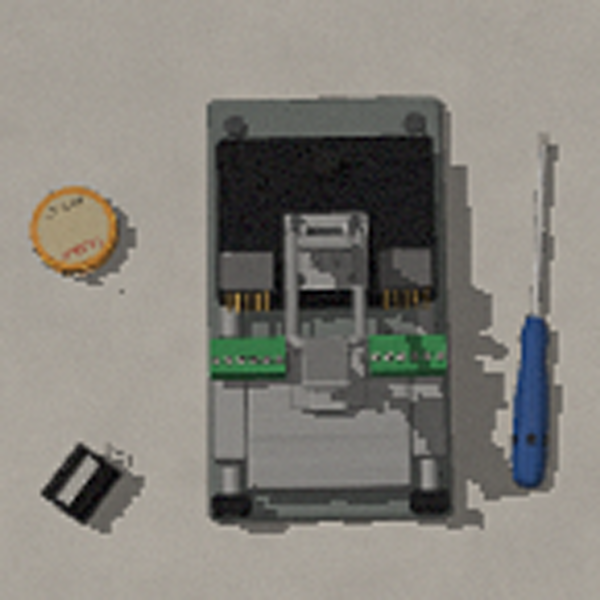

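View pics/b.png

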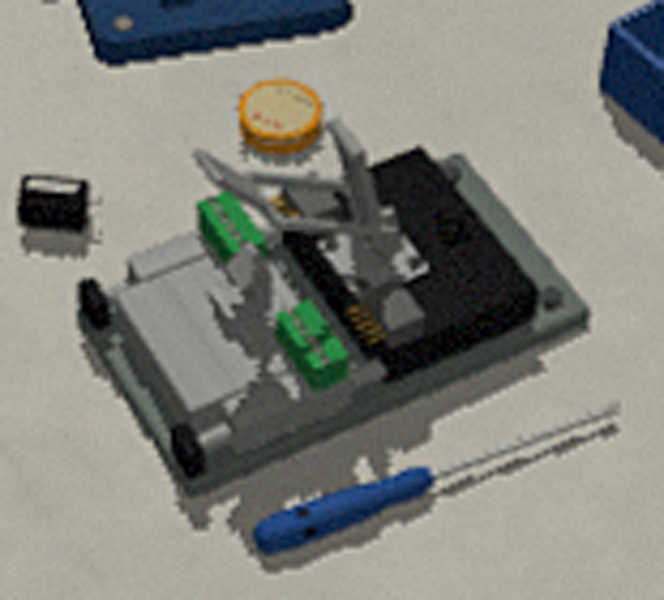

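```bash
cat > fit.py <<'E'
from h import *
from scipy.optimize import differential_evolution as de
d=np.load("init.npz")
for k,ik in(("ta","ia"),("tb","ib")):
    P=d[k].reshape(-1,3);C=d[ik].reshape(-1,3).astype(int)
    m=(abs(P[:,0]-.56)<.14)&(abs(P[:,1]+.035)<.068)&(P[:,2]<.12);P=P[m];C=C[m]
    h=P[:,2]>.005
    def J(p,q):
        c,s=np.cos(p[2]),np.sin(p[2]);D=q[:,:2]-p[:2]
        return np.c_[c*D[:,0]+s*D[:,1],-s*D[:,0]+c*D[:,1]]
    def f(p):
        L=J(p,P)-[.017,0]
        sd=np.maximum(abs(L[:,0])-.09,abs(L[:,1])-.05)
        t=np.clip(.5-sd/.003,0,1)
        return ((t-h)**2).sum()
    r=de(f,[(.52,.63),(-.055,-.015),(np.pi-.15,np.pi+.15)],seed=1,tol=1e-8)
    print(k,r.x.round(4),r.fun)
    L=np.c_[J(r.x,P),P[:,2]]*1000
    g=(C[:,1]>C[:,0]*1.5)&(C[:,1]>C[:,2]*1.3)&(C[:,1]>70)
    t=g&(L[:,2]>43)
    for sg in(1,-1):
        q=L[t&(L[:,1]*sg>0)];print(" plug",sg,len(q),np.percentile(q,[3,50,97],axis=0).round(1).tolist())
    q=L[(L[:,2]>27)&(L[:,2]<33)];print(" head/carr x,y",np.percentile(q,[.5,99.5],axis=0).round(1).tolist())
    q=L[(L[:,2]>55)&(abs(L[:,1])<25)]
    q=q[np.argsort(q[:,0])];print(" high xz",[(int(a),int(b),int(e)) for a,b,e in q[::7]])
    print("z base",np.median(L[(L[:,2]<14)&(L[:,2]>6)],axis=0).round(1))
E
python3 fit.py
```

```text
ta [ 0.5846 -0.0337  3.1257] 318.25764879026457
 plug 1 124 [[38.8, 18.4, 43.6], [44.4, 31.7, 46.0], [52.6, 46.6, 48.7]]
 plug -1 117 [[38.2, -45.7, 43.4], [44.3, -30.9, 45.9], [51.4, -17.8, 48.7]]
 head/carr x,y [[-48.9, -45.3, 27.2], [103.2, 46.3, 33.0]]
 high xz [(-2, -11, 59), (-1, -1, 61), (-1, -13, 64), (0, 8, 66), (0, 0, 61), (0, -13, 64), (2, -13, 64), (4, 12, 63), (6, -11, 67), (8, 11, 67), (11, -14, 69), (12, 11, 71), (13, -2, 108), (13, -13, 71), (14, -2, 108), (14, -6, 109), (15, 4, 104), (16, 12, 72), (16, 6, 108), (17, -3, 105), (17, -1, 106), (19, -11, 73), (21, -13, 74), (23, -11, 77), (25, -13, 78), (27, -14, 79), (28, -11, 79), (30, -11, 81), (33, -13, 85), (35, 13, 84), (38, -11, 85), (40, -14, 88), (42, -11, 89), (44, -11, 91), (46, 13, 91), (47, 7, 90), (48, 0, 93), (48, -14, 89), (49, -6, 94), (50, 2, 96), (50, 3, 98), (52, -6, 98), (52, 3, 98), (54, 3, 99), (54, 5, 102), (56, 0, 104), (57, -3, 102), (58, 0, 106), (60, 2, 106), (61, 5, 110), (62, -8, 111), (64, 0, 111), (65, 0, 115), (66, 0, 116), (67, 8, 117), (68, 5, 118), (71, -6, 119)]
z base [19.6  0.4 10.8
[... 525 characters left out ...]
(13, 9, 94), (13, 4, 92), (14, -5, 104), (14, 13, 70), (15, 8, 106), (15, -10, 72), (15, 7, 103), (16, -9, 71), (16, 0, 105), (17, -5, 103), (17, -1, 106), (20, 16, 74), (21, -9, 73), (24, -11, 76), (26, -11, 73), (28, 15, 75), (31, -9, 78), (32, -10, 81), (35, 14, 82), (36, 13, 84), (39, 14, 82), (40, 14, 83), (42, -11, 87), (44, -11, 88), (47, 15, 88), (48, 12, 92), (49, -2, 92), (50, 1, 59), (51, 4, 95), (51, 1, 57), (52, -1, 62), (52, 0, 61), (53, -5, 58), (53, 5, 58), (54, -2, 57), (55, -4, 58), (56, 0, 57), (57, -7, 103), (58, 10, 104), (59, 7, 106), (61, 9, 106), (63, 6, 110), (64, -3, 113), (67, 7, 113), (69, 8, 117), (70, 4, 118), (71, -2, 119), (72, 5, 119)]
z base [21.1 29.3  9.8]
```

>>> step_arm(
  plan=[
    {"rz": 0.0833,"claw": 0.45},
    {"rz": 0.0833,"claw": 0.45},
    {"dx": 0.27,"dy": -0.363,"claw": 0.45},
    {"dx": 0.27,"dy": -0.363,"claw": 0.45},
    {"dx": 0.27,"dy": -0.363,"claw": 0.45},
    {"dx": 0.27,"dy": -0.363,"claw": 0.45},
    {"dx": 0.27,"dy": -0.363,"claw": 0.45},
    {"dx": 0.27,"dy": -0.363,"claw": 0.45},
    {"dx": 0.27,"dy": -0.363,"claw": 0.45},
    {"dx": 0.27,"dy": -0.363,"claw": 0.45},
  ],
  grip_force=6,
)

```text
$.plan[0]: bad value
```

>>> step_arm(
  plan=[
    {"dx": 0.27,"dy": -0.363,"claw": 0.45},
    {"dx": 0.27,"dy": -0.363,"claw": 0.45},
    {"dx": 0.27,"dy": -0.363,"claw": 0.45},
    {"dx": 0.27,"dy": -0.363,"claw": 0.45},
    {"dx": 0.27,"dy": -0.363,"claw": 0.45},
    {"dx": 0.27,"dy": -0.363,"claw": 0.45},
    {"claw": 0.45},
    {"claw": 0.45},
  ],
)

```text
$.plan[0]: bad value
```

```bash
cat >> h.py <<'E'
PIV=np.array([.5862,-.0328]);YAW=3.1245
def to_jig(X):
    c,s=np.cos(YAW),np.sin(YAW);d=np.array(X[:2])-PIV
    return np.array([c*d[0]+s*d[1],-s*d[0]+c*d[1],X[2]])*1000
def st():
    o=telemetry.get_obs();f=to_jig([PIV[0]+o["force"][0],PIV[1]+o["force"][1],o["force"][2]])/1000
    print("t",round(o["time_s"],2),"jigTCP",to_jig(o["ee_pos"]).round(1),"rpy",o["eef_rot"].round(4),"Fjig",f.round(2),"w",o["grip_width"].round(4),"gf",o["grip_force"])
u=lambda a:np.array([np.cos(a),np.sin(a)])
pin=lambda q:np.array([0,44])+14*u(q+np.pi/3)
def tab(q,e,s=26): return pin(q)+60*u(e)+s*u(e+.35)
E
python3 -c "
from h import *
st()
for q,e in((.541,.56),(.4,.56),(.05,.56),(.05,.4),(.05,.2),(.05,0),(.05,-.2),(.3,-.22),(.5,-.236)): print(q,e,tab(q,e).round(1),(pin(q)+60*u(e)).round(1))
"
```

```text
Traceback (most recent call last):
  File "h.py", line 23, in st
    print("t",round(o["time_s"],2),"jigTCP",to_jig(o["ee_pos"]).round(1),"rpy",o["eef_rot"].round(4),"Fjig",f.round(2),"w",o["grip_width"].round(4),"gf",o["grip_force"])
                                                                                                                           ^^^^^^^^^^^^^^^^^^^^^
AttributeError: 'float' object has no attribute 'round'
```

>>> step_arm(
  plan=[
    {"dx": 0,"dy": 0,"dz": 0,"rx": 0,"ry": 0,"rz": 0.0833,"claw": 0.45},
    {"dx": 0,"dy": 0,"dz": 0,"rx": 0,"ry": 0,"rz": 0.0833,"claw": 0.45},
    {"dx": 0.27,"dy": -0.363,"dz": 0,"rx": 0,"ry": 0,"rz": 0,"claw": 0.45},
    {"dx": 0.27,"dy": -0.363,"dz": 0,"rx": 0,"ry": 0,"rz": 0,"claw": 0.45},
    {"dx": 0.27,"dy": -0.363,"dz": 0,"rx": 0,"ry": 0,"rz": 0,"claw": 0.45},
    {"dx": 0.27,"dy": -0.363,"dz": 0,"rx": 0,"ry": 0,"rz": 0,"claw": 0.45},
    {"dx": 0.27,"dy": -0.363,"dz": 0,"rx": 0,"ry": 0,"rz": 0,"claw": 0.45},
    {"dx": 0.27,"dy": -0.363,"dz": 0,"rx": 0,"ry": 0,"rz": 0,"claw": 0.45},
    {"dx": 0.27,"dy": -0.363,"dz": 0,"rx": 0,"ry": 0,"rz": 0,"claw": 0.45},
    {"dx": 0.27,"dy": -0.363,"dz": 0,"rx": 0,"ry": 0,"rz": 0,"claw": 0.45},
  ],
  grip_force=6,
)

```text
time_s: 2.2
ee_pos: [0.355, -0.2453, 0.1881]
eef_rot: [3.141, -0.001, -0.017]
force: [0.6, -1.8, 0.1]
grip_width: 0.052
grip_force: 0.0
```

>>> step_arm(
  plan=[
    {"dx": 0.267,"dy": -0.36,"dz": 0,"rx": 0,"ry": 0,"rz": 0,"claw": 0.45},
    {"dx": 0.267,"dy": -0.36,"dz": 0,"rx": 0,"ry": 0,"rz": 0,"claw": 0.45},
    {"dx": 0.267,"dy": -0.36,"dz": 0,"rx": 0,"ry": 0,"rz": 0,"claw": 0.45},
    {"dx": 0.267,"dy": -0.36,"dz": 0,"rx": 0,"ry": 0,"rz": 0,"claw": 0.45},
    {"dx": 0.267,"dy": -0.36,"dz": 0,"rx": 0,"ry": 0,"rz": 0,"claw": 0.45},
    {"dx": 0.267,"dy": -0.36,"dz": 0,"rx": 0,"ry": 0,"rz": 0,"claw": 0.45},
    {"dx": 0,"dy": 0,"dz": 0,"rx": 0,"ry": 0,"rz": 0,"claw": 0.45},
    {"dx": 0,"dy": 0,"dz": 0,"rx": 0,"ry": 0,"rz": 0,"claw": 0.45},
  ],
)

```text
time_s: 3.0
ee_pos: [0.5179, -0.0332, 0.1875]
eef_rot: [3.142, 0.001, -0.015]
force: [-0.6, 0.3, 0.9]
grip_width: 0.0516
grip_force: 0.0
```

```bash
sed -i 's/o\["grip_width"\].round(4)/round(float(o["grip_width"]),4)/' h.py
python3 -c "
from h import *
st()
for q,e in((.541,.56),(.4,.56),(.05,.56),(.05,.4),(.05,.2),(.05,0),(.05,-.2),(.3,-.22),(.5,-.236)): print(q,e,tab(q,e).round(1),(pin(q)+60*u(e)).round(1))
"
```

```text
t 3.0 jigTCP [ 68.3   1.6 187.5] rpy [ 3.1415e+00  8.0000e-04 -1.5200e-02] Fjig [ 0.56 -0.3   0.89] w 0.0516 gf 0.0
0.541 0.56 [ 66.5 110.4] [50.6 89.9]
0.4 0.56 [ 68.5 110.3] [52.6 89.8]
0.05 0.56 [ 73.2 108.9] [57.2 88.3]
0.05 0.4 [80.7 97.5] [61.6 79.8]
0.05 0.2 [87.4 82. ] [65.2 68.4]
0.05 0 [90.8 65.4] [66.4 56.5]
0.05 -0.2 [90.9 48.4] [65.2 44.5]
0.3 -0.22 [87.4 47.9] [61.7 44.6]
0.5 -0.236 [84.5 46.9] [58.7 44. ]
```

>>> step_arm(
  plan=[
    {"dx": 0.013,"dy": -0.016,"dz": 0.2,"rx": 0,"ry": 0,"rz": 0,"claw": 0.45},
    {"dx": 0,"dy": 0,"dz": 0.25,"rx": 0,"ry": 0,"rz": 0,"claw": 0.45},
    {"dx": 0,"dy": 0,"dz": 0.24,"rx": 0,"ry": 0,"rz": 0,"claw": 0.45},
    {"dx": 0,"dy": 0,"dz": 0,"rx": 0,"ry": 0,"rz": 0,"claw": 0.45},
    {"dx": 0,"dy": 0,"dz": 0,"rx": 0,"ry": 0,"rz": 0,"claw": 0.7},
    {"dx": 0,"dy": 0,"dz": 0,"rx": 0,"ry": 0,"rz": 0,"claw": 1},
    {"dx": 0,"dy": 0,"dz": 0,"rx": 0,"ry": 0,"rz": 0,"claw": 1},
    {"dx": 0,"dy": 0,"dz": 0,"rx": 0,"ry": 0,"rz": 0,"claw": 1},
  ],
  grip_force=6,
)

```text
time_s: 3.8
ee_pos: [0.5196, -0.0322, 0.1197]
eef_rot: [3.141, -0.001, -0.017]
force: [-0.9, -0.2, 0.4]
grip_width: 0.023
grip_force: 0.0
```

```bash
python3 -c "
from h import *
st()"
```

```text
t 3.8 jigTCP [ 66.6   0.5 119.7] rpy [ 3.1415e+00 -1.3000e-03 -1.7000e-02] Fjig [0.85 0.19 0.38] w 0.023 gf 0.0
```

>>> step_arm(
  plan=[
    {"dx": 0,"dy": 0,"dz": 0,"rx": 0,"ry": 0,"rz": 0,"claw": 1},
    {"dx": 0,"dy": 0,"dz": 0,"rx": 0,"ry": 0,"rz": 0,"claw": 1},
    {"dx": 0,"dy": 0,"dz": 0,"rx": 0,"ry": 0,"rz": 0,"claw": 1},
  ],
)

```text
time_s: 4.1
ee_pos: [0.5193, -0.032, 0.1189]
eef_rot: [-3.142, 0.0, -0.017]
force: [-0.7, 0.2, -0.0]
grip_width: 0.001
grip_force: 0.0
```

```bash
python3 -c "
from h import *
c=viewer.camera('scene');save(c,'c1.png',(215,145,370,285),4)
c=viewer.camera('top');save(c,'c2.png',(200,140,345,285),4)
a=cv2.imread('pics/c1.png');b=cv2.imread('pics/c2.png')
cv2.imwrite('pics/c.png',cv2.resize(np.hstack([a[:560],b[:560]]),(800,374)))
st()"
```

```text
t 4.2 jigTCP [ 66.9   0.4 118.8] rpy [-3.1415e+00  1.0000e-04 -1.6900e-02] Fjig [ 0.07  0.4  -0.21] w 0.0006 gf 0.0
```

View pics/c.png

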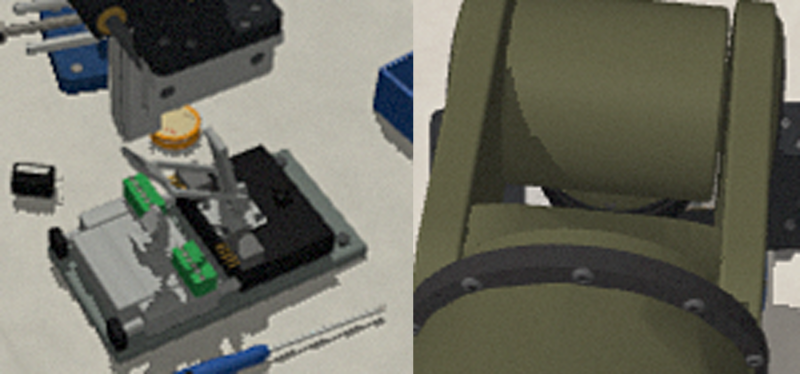

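```bash
python3 -c "
from h import *
c=viewer.camera('scene');P=cloud(c)
J=np.array([to_jig(p) for p in P.reshape(-1,3)]).reshape(P.shape)
np.save('J.npy',J)
m=(abs(J[...,0]-60)<45)&(abs(J[...,1])<30)&(J[...,2]>80)&(c['z_map']>0)
vs,us=np.nonzero(m)
for v in range(vs.min(),vs.max()+1,3):
    k=us[vs==v]
    if len(k): print(v,[(int(x),*J[v,x].round(0).astype(int)) for x in k[::4]])
print(proj(c,[*(PIV+[-.067,0]),.102]))
"
```

```text
0 [(249, np.int64(81), np.int64(0), np.int64(441)), (253, np.int64(78), np.int64(3), np.int64(442)), (257, np.int64(75), np.int64(6), np.int64(442)), (261, np.int64(73), np.int64(12), np.int64(444)), (265, np.int64(68), np.int64(13), np.int64(443)), (269, np.int64(65), np.int64(15), np.int64(444)), (273, np.int64(61), np.int64(17), np.int64(443)), (277, np.int64(56), np.int64(16), np.int64(442)), (281, np.int64(50), np.int64(14), np.int64(440))]
3 [(262, np.int64(74), np.int64(16), np.int64(443)), (266, np.int64(70), np.int64(17), np.int64(442)), (270, np.int64(68), np.int64(22), np.int64(444)), (274, np.int64(64), np.int64(24), np.int64(444)), (278, np.int64(59), np.int64(24), np.int64(443)), (282, np.int64(52), np.int64(20), np.int64(440)), (286, np.int64(45), np.int64(15), np.int64(436))]
6 [(276, np.int64(65), np.int64(30), np.int64(443)), (283, np.int64(56), np.int64(29), np.int64(441)), (287, np.int64(50), np.int64(27), np.int64(438))]
9 [(291, np.int64(46), np.int64(30), np.int64(436))]
75 [(235, np.int64(99), np.int64(-10), np.int64(348))]
78 [(235, np.int64(91), np.int64(-27
[... 15903 characters left out ...]
(70), np.int64(6), np.int64(117)), (269, np.int64(62), np.int64(3), np.int64(110)), (273, np.int64(50), np.int64(-6), np.int64(96)), (277, np.int64(40), np.int64(-11), np.int64(86)), (281, np.int64(32), np.int64(-12), np.int64(81))]
210 [(269, np.int64(64), np.int64(7), np.int64(108)), (273, np.int64(56), np.int64(6), np.int64(103))]
213 [(274, np.int64(55), np.int64(7), np.int64(97)), (278, np.int64(47), np.int64(5), np.int64(91))]
216 [(277, np.int64(51), np.int64(9), np.int64(90)), (281, np.int64(46), np.int64(12), np.int64(90)), (285, np.int64(39), np.int64(13), np.int64(87)), (289, np.int64(30), np.int64(10), np.int64(80))]
(np.float64(265.4538566520519), np.float64(211.12563083436513))
```

```bash
python3 -c "
from h import *
J=np.load('J.npy');z=J[...,2]
m=(J[...,0]>55)&(J[...,0]<78)&(abs(J[...,1])<16)&(z>124)&(z<175)
for x in range(252,282):
    k=np.nonzero(m[:,x])[0]
    if len(k): print(x,k.max(),J[k.max()-1,x].round(0),J[k.max(),x].round(0),J[k.max()+1,x].round(0))
st();print([a for a in dir(ctrl) if a[0]!='_'],[a for a in dir(telemetry) if a[0]!='_'])
"
```

```text
256 176 [ 74. -12. 170.] [ 75. -10. 171.] [   2. -163.    6.]
257 189 [ 75. -10. 146.] [ 74. -10. 143.] [  14. -136.    1.]
258 191 [ 75.  -7. 145.] [ 75.  -6. 143.] [  14. -132.   -0.]
259 194 [ 75.  -2. 143.] [ 76.  -2. 141.] [  17. -122.    1.]
260 196 [ 74.  -2. 138.] [ 74.  -2. 136.] [  18. -116.    2.]
261 198 [ 75.   3. 139.] [ 75.   3. 136.] [  18. -112.    1.]
262 196 [ 75.   7. 147.] [ 76.   9. 147.] [318. 496. 707.]
263 197 [ 75.   9. 146.] [ 75.  10. 145.] [  14. -113.    0.]
264 197 [ 75.  14. 151.] [ 74.  11. 146.] [  13. -111.    2.]
265 197 [ 73.  13. 149.] [ 73.  13. 147.] [  11. -109.    3.]
266 196 [ 70.  10. 147.] [ 71.  12. 147.] [   7. -114.   -1.]
267 196 [ 69.  12. 148.] [ 69.  12. 146.] [   7. -110.    2.]
268 196 [ 68.  13. 149.] [ 68.  13. 146.] [   4. -112.   -1.]
269 195 [ 67.  13. 150.] [ 67.  13. 148.] [   1. -113.   -1.]
270 195 [ 64.  11. 147.] [ 65.  14. 148.] [  -0. -111.    1.]
271 195 [ 63.  13. 148.] [ 63.  12. 145.] [  -1. -108.    3.]
272 194 [ 62.  13. 149.] [ 62.  13. 148.] [   2. -100.   14.]
273 194 [ 60.  12. 148.] [ 60.  13. 147.] [  -1. -102.   11.]
274 193 [ 59.  13. 151.] [ 58.  12. 147.] [  -4. -103.   11.]
275 193 [ 56.  12. 148.] [ 56.  11. 145.] [  -7. -104.    9.]
t 4.25 jigTCP [ 66.9   0.4 118.8] rpy [-3.1416e+00  1.0000e-04 -1.6800e-02] Fjig [ 1.16  0.21 -0.53] w 0.0008 gf 0.0
['MotionError', 'tcp_to_tips'] ['get_obs']
```

>>> step_arm(
  plan=[
    {"dx": 0,"dy": 0.0,"dz": 0,"rx": 0,"ry": 0,"rz": 0,"claw": 0.4},
    {"dx": 0,"dy": 0,"dz": 0,"rx": 0,"ry": 0,"rz": 0,"claw": 0.4},
    {"dx": 0,"dy": 0,"dz": 0,"rx": 0,"ry": 0,"rz": 0,"claw": 0.4},
    {"dx": 0,"dy": 0,"dz": 0,"rx": 0,"ry": 0,"rz": 0,"claw": 0.4},
    {"dx": 0,"dy": 0,"dz": 0,"rx": 0,"ry": 0,"rz": 0,"claw": 0.4},
    {"dx": 0,"dy": 0,"dz": 0.06,"rx": 0,"ry": 0,"rz": 0,"claw": 0.4},
    {"dx": 0,"dy": 0,"dz": 0.06,"rx": 0,"ry": 0,"rz": 0,"claw": 0.4},
    {"dx": 0,"dy": 0,"dz": 0.06,"rx": 0,"ry": 0,"rz": 0,"claw": 0.4},
    {"dx": 0,"dy": 0,"dz": 0,"rx": 0,"ry": 0,"rz": 0,"claw": 0.4},
  ],
)

```text
time_s: 5.15
ee_pos: [0.5188, -0.032, 0.0997]
eef_rot: [-3.141, 0.002, -0.017]
force: [-0.9, -0.1, -0.4]
grip_width: 0.0562
grip_force: 0.0
```

>>> step_arm(
  plan=[
    {"dx": 0,"dy": 0,"dz": 0.06,"rx": 0,"ry": 0,"rz": 0,"claw": 0.4},
    {"dx": 0,"dy": 0,"dz": 0.06,"rx": 0,"ry": 0,"rz": 0,"claw": 0.4},
    {"dx": 0,"dy": 0,"dz": 0.04,"rx": 0,"ry": 0,"rz": 0,"claw": 0.4},
    {"dx": 0,"dy": 0,"dz": 0,"rx": 0,"ry": 0,"rz": 0,"claw": 0.4},
    {"dx": 0,"dy": 0,"dz": 0,"rx": 0,"ry": 0,"rz": 0,"claw": 1},
    {"dx": 0,"dy": 0,"dz": 0,"rx": 0,"ry": 0,"rz": 0,"claw": 1},
    {"dx": 0,"dy": 0,"dz": 0,"rx": 0,"ry": 0,"rz": 0,"claw": 1},
    {"dx": 0,"dy": 0,"dz": 0,"rx": 0,"ry": 0,"rz": 0,"claw": 1},
    {"dx": 0,"dy": 0,"dz": 0,"rx": 0,"ry": 0,"rz": 0,"claw": 1},
    {"dx": 0,"dy": 0,"dz": 0,"rx": 0,"ry": 0,"rz": 0,"claw": 1},
  ],
)

```text
time_s: 6.15
ee_pos: [0.5192, -0.0317, 0.0849]
eef_rot: [-3.141, 0.0, -0.017]
force: [0.0, 3.2, 0.9]
grip_width: 0.018
grip_force: 6.0
```

```bash
python3 -c "
from h import *
c=viewer.camera('scene');save(c,'d.png',(215,145,370,285),4)
st()"
```

```text
t 6.2 jigTCP [66.9  0.1 84.9] rpy [-3.141e+00  2.000e-04 -1.680e-02] Fjig [ 0.41 -2.74  0.72] w 0.0181 gf 6.001359298825264
```

View pics/d.png

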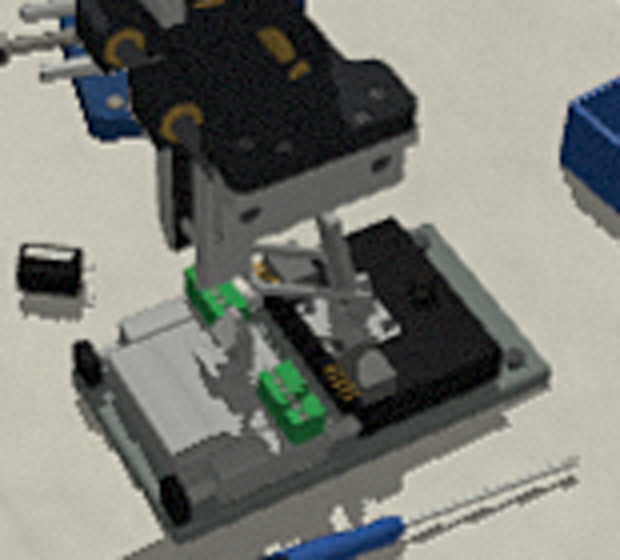

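>>> step_arm(
  plan=[
    {"dx": -0.02,"dy": -0.005,"dz": 0,"rx": 0,"ry": 0,"rz": 0,"claw": 1},
    {"dx": -0.02,"dy": -0.005,"dz": 0.005,"rx": 0,"ry": 0,"rz": 0,"claw": 1},
    {"dx": -0.02,"dy": 0,"dz": 0.005,"rx": 0,"ry": 0,"rz": 0,"claw": 1},
    {"dx": -0.01,"dy": 0,"dz": 0.005,"rx": 0,"ry": 0,"rz": 0,"claw": 1},
    {"dx": 0,"dy": 0,"dz": 0,"rx": 0,"ry": 0,"rz": 0,"claw": 1},
  ],
)

```text
time_s: 6.7
ee_pos: [0.5124, -0.0311, 0.0833]
eef_rot: [3.141, -0.001, -0.017]
force: [5.0, 1.3, -3.0]
grip_width: 0.0179
grip_force: 6.0
```

```bash
cat > chk.py <<'E'
from h import *
from scipy.optimize import least_squares
st()
c=viewer.camera('scene');P=cloud(c)
D=(P[...,:2]-PIV);cc,s=np.cos(YAW),np.sin(YAW)
J=np.stack([cc*D[...,0]+s*D[...,1],-s*D[...,0]+cc*D[...,1],P[...,2]],-1)*1000
h=J[(abs(J[...,1])<9)&(np.hypot(J[...,0],J[...,2]-44)<66)&(np.hypot(J[...,0],J[...,2]-44)>50)&(J[...,0]<48)&(J[...,2]>60)]
if len(h): print("lever deg-45 ->q",np.median(np.arctan2(h[:,2]-44,h[:,0])-np.pi/4).round(3),len(h))
l=J[(abs(abs(J[...,1])-13)<3.5)&(J[...,0]>8)&(J[...,0]<46)&(J[...,2]>50)&(J[...,2]<100)]
if len(l)>8: print("loop leg line (x at mean,z,elev)",l.mean(0).round(1),np.polyfit(l[:,0],l[:,2],1).round(3),len(l))
E
python3 chk.py
```

```text
t 6.7 jigTCP [73.8 -0.5 83.3] rpy [ 3.1414e+00 -6.0000e-04 -1.7000e-02] Fjig [-4.95 -1.39 -2.98] w 0.0179 gf 5.998096615076065
lever deg-45 ->q 0.133 52
loop leg line (x at mean,z,elev) [29.1  6.8 74.5] [ 0.609 56.733] 99
```

>>> step_arm(
  plan=[
    {"dx": -0.02,"dy": 0,"dz": 0,"rx": 0,"ry": 0,"rz": 0,"claw": 1},
    {"dx": -0.035,"dy": 0,"dz": 0.055,"rx": 0,"ry": 0,"rz": 0,"claw": 1},
    {"dx": -0.038,"dy": 0,"dz": 0.058,"rx": 0,"ry": 0,"rz": 0,"claw": 1},
    {"dx": -0.027,"dy": 0,"dz": 0.052,"rx": 0,"ry": 0,"rz": 0,"claw": 1},
    {"dx": -0.022,"dy": 0,"dz": 0.052,"rx": 0,"ry": 0,"rz": 0,"claw": 1},
    {"dx": -0.018,"dy": 0,"dz": 0.052,"rx": 0,"ry": 0,"rz": 0,"claw": 1},
    {"dx": 0,"dy": 0,"dz": 0,"rx": 0,"ry": 0,"rz": 0,"claw": 1},
  ],
)

```text
time_s: 7.45
ee_pos: [0.4958, -0.0306, 0.0557]
eef_rot: [-3.142, 0.001, -0.017]
force: [-2.1, -0.5, 0.5]
grip_width: 0.0179
grip_force: 6.0
```

```bash
python3 chk.py
```

```text
t 7.45 jigTCP [90.4 -0.6 55.7] rpy [-3.1415e+00  1.2000e-03 -1.6900e-02] Fjig [2.07 0.55 0.45] w 0.0179 gf 6.000032722949982
loop leg line (x at mean,z,elev) [27.7 13.1 63.1] [ 0.22  57.065] 76
```

>>> step_arm(
  plan=[
    {"dx": -0.012,"dy": 0,"dz": 0.055,"rx": 0,"ry": 0,"rz": 0,"claw": 1},
    {"dx": -0.01,"dy": 0,"dz": 0.055,"rx": 0,"ry": 0,"rz": 0,"claw": 1},
    {"dx": -0.005,"dy": 0,"dz": 0.055,"rx": 0,"ry": 0,"rz": 0,"claw": 1},
    {"dx": 0,"dy": 0,"dz": 0,"rx": 0,"ry": 0,"rz": 0,"claw": 1},
  ],
)

```text
time_s: 7.9
ee_pos: [0.4934, -0.0306, 0.0392]
eef_rot: [-3.142, 0.001, -0.017]
force: [-0.7, -0.4, 0.3]
grip_width: 0.0178
grip_force: 6.0
```

```bash
python3 chk.py
```

```text
t 7.9 jigTCP [92.8 -0.6 39.2] rpy [-3.1415e+00  6.0000e-04 -1.6900e-02] Fjig [0.64 0.4  0.29] w 0.0178 gf 5.999973714351654
loop leg line (x at mean,z,elev) [26.1 13.1 58.1] [-3.9000e-02  5.9135e+01] 76
```

>>> step_arm(
  plan=[
    {"dx": 0,"dy": 0,"dz": 0.05,"rx": 0,"ry": 0,"rz": 0,"claw": 1},
    {"dx": 0,"dy": 0,"dz": 0.05,"rx": 0,"ry": 0,"rz": 0,"claw": 1},
    {"dx": 0.003,"dy": 0,"dz": 0.03,"rx": 0,"ry": 0,"rz": 0,"claw": 1},
    {"dx": 0,"dy": 0,"dz": 0,"rx": 0,"ry": 0,"rz": 0,"claw": 1},
  ],
)

```text
time_s: 8.35
ee_pos: [0.4939, -0.0306, 0.0265]
eef_rot: [-3.142, 0.0, -0.017]
force: [-1.7, 0.7, 0.2]
grip_width: 0.0179
grip_force: 6.0
```

```bash
python3 chk.py; python3 -c "
from h import *
c=viewer.camera('scene');save(c,'e.png',(225,165,345,255),6)"
```

```text
t 8.35 jigTCP [92.4 -0.6 26.5] rpy [-3.1415e+00  4.0000e-04 -1.6900e-02] Fjig [ 1.76 -0.7   0.2 ] w 0.0179 gf 6.000000983476639
loop leg line (x at mean,z,elev) [23.6 13.8 54.8] [-0.188 59.182] 30
```

View pics/e.png

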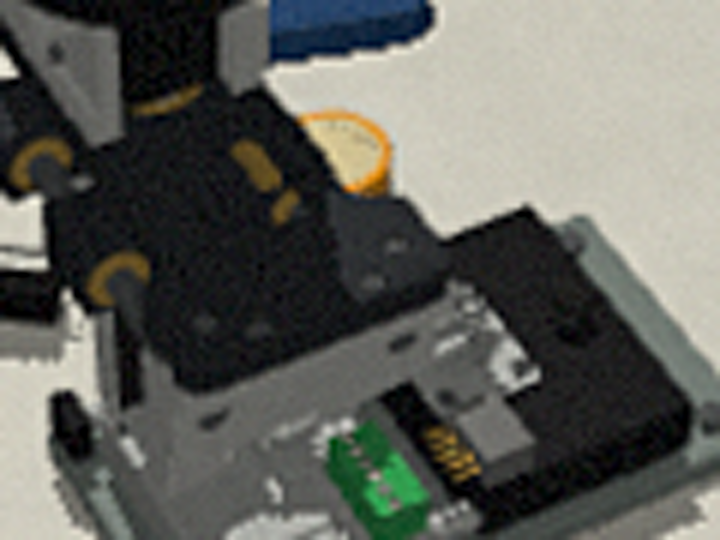

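>>> step_arm(
  plan=[
    {"dx": 0,"dy": 0,"dz": 0.025,"rx": 0,"ry": 0,"rz": 0,"claw": 1},
    {"dx": 0,"dy": 0,"dz": 0.015,"rx": 0,"ry": 0,"rz": 0,"claw": 1},
    {"dx": 0,"dy": 0,"dz": 0,"rx": 0,"ry": 0,"rz": 0,"claw": 1},
  ],
)

```text
time_s: 8.75
ee_pos: [0.4941, -0.0306, 0.0229]
eef_rot: [3.142, -0.0, -0.017]
force: [-0.6, 0.5, -0.3]
grip_width: 0.0179
grip_force: 6.0
```

```bash
python3 chk.py
```

```text
t 8.75 jigTCP [92.1 -0.6 22.9] rpy [ 3.1416e+00 -5.0000e-04 -1.6900e-02] Fjig [ 0.61 -0.54 -0.28] w 0.0179 gf 5.999984890222549
loop leg line (x at mean,z,elev) [11.1 13.2 57.6] [-0.298 60.944] 17
```

>>> step_arm(
  plan=[
    {"dx": 0.02,"dy": 0,"dz": 0,"rx": 0,"ry": 0,"rz": 0,"claw": 1},
    {"dx": 0.02,"dy": 0,"dz": 0,"rx": 0,"ry": 0,"rz": 0,"claw": 1},
    {"dx": 0.015,"dy": 0,"dz": 0,"rx": 0,"ry": 0,"rz": 0,"claw": 1},
    {"dx": 0,"dy": 0,"dz": 0,"rx": 0,"ry": 0,"rz": 0,"claw": 1},
  ],
)

```text
time_s: 9.2
ee_pos: [0.499, -0.0307, 0.0227]
eef_rot: [-3.142, 0.001, -0.017]
force: [-4.0, 0.6, -0.5]
grip_width: 0.0177
grip_force: 6.0
```

>>> step_arm(
  plan=[
    {"dx": 0.015,"dy": 0,"dz": 0,"rx": 0,"ry": 0,"rz": 0,"claw": 1},
    {"dx": 0,"dy": 0,"dz": 0,"rx": 0,"ry": 0,"rz": 0,"claw": 1},
  ],
)

```text
time_s: 9.4
ee_pos: [0.5008, -0.0307, 0.0228]
eef_rot: [-3.142, 0.001, -0.017]
force: [-3.5, 0.4, -0.4]
grip_width: 0.0176
grip_force: 6.0
```

```bash
python3 chk.py
```

```text
t 9.4 jigTCP [85.4 -0.6 22.8] rpy [-3.1415e+00  6.0000e-04 -1.6900e-02] Fjig [ 3.51 -0.3  -0.38] w 0.0176 gf 5.999899059534073
lever deg-45 ->q 0.463 7
```

>>> step_arm(
  plan=[
    {"dx": 0.01,"dy": 0,"dz": 0,"rx": 0,"ry": 0,"rz": 0,"claw": 1},
    {"dx": 0,"dy": 0,"dz": 0,"rx": 0,"ry": 0,"rz": 0,"claw": 1},
  ],
)

```text
time_s: 9.65
ee_pos: [0.502, -0.0307, 0.023]
eef_rot: [-3.142, -0.0, -0.017]
force: [-3.8, 0.3, -0.2]
grip_width: 0.0179
grip_force: 6.0
```

>>> step_arm(
  plan=[
    {"dx": 0.01,"dy": 0,"dz": 0,"rx": 0,"ry": 0,"rz": 0,"claw": 1},
    {"dx": 0,"dy": 0,"dz": 0,"rx": 0,"ry": 0,"rz": 0,"claw": 1},
  ],
)

```text
time_s: 9.85
ee_pos: [0.5028, -0.0308, 0.0229]
eef_rot: [-3.142, 0.001, -0.017]
force: [-6.3, 0.5, 0.5]
grip_width: 0.0176
grip_force: 6.0
```

```bash
python3 chk.py
```

```text
t 9.85 jigTCP [83.4 -0.6 22.9] rpy [-3.1415e+00  6.0000e-04 -1.6900e-02] Fjig [ 6.32 -0.36  0.46] w 0.0176 gf 5.999916046857834
lever deg-45 ->q 0.599 19
```

>>> step_arm(
  plan=[
    {"dx": 0.01,"dy": 0,"dz": 0,"rx": 0,"ry": 0,"rz": 0,"claw": 1},
    {"dx": 0,"dy": 0,"dz": 0,"rx": 0,"ry": 0,"rz": 0,"claw": 1},
    {"dx": 0,"dy": 0,"dz": 0,"rx": 0,"ry": 0,"rz": 0,"claw": 1},
  ],
)

```text
time_s: 10.2
ee_pos: [0.5033, -0.0307, 0.0227]
eef_rot: [-3.141, 0.002, -0.017]
force: [-7.7, 0.3, 0.9]
grip_width: 0.0176
grip_force: 6.0
```

>>> step_arm(
  plan=[
    {"dx": -0.005,"dy": 0,"dz": 0,"rx": 0,"ry": 0,"rz": 0,"claw": 0.6},
    {"dx": 0,"dy": 0,"dz": 0,"rx": 0,"ry": 0,"rz": 0,"claw": 0.6},
    {"dx": 0,"dy": 0,"dz": 0,"rx": 0,"ry": 0,"rz": 0,"claw": 0.6},
    {"dx": 0,"dy": 0,"dz": -0.1,"rx": 0,"ry": 0,"rz": 0,"claw": 0.6},
    {"dx": 0,"dy": 0,"dz": -0.25,"rx": 0,"ry": 0,"rz": 0,"claw": 0.6},
    {"dx": -0.1,"dy": 0,"dz": -0.3,"rx": 0,"ry": 0,"rz": 0,"claw": 1},
    {"dx": -0.3,"dy": 0,"dz": -0.3,"rx": 0,"ry": 0,"rz": 0,"claw": 1},
    {"dx": -0.35,"dy": 0,"dz": 0,"rx": 0,"ry": 0,"rz": 0,"claw": 1},
    {"dx": -0.35,"dy": 0,"dz": 0,"rx": 0,"ry": 0,"rz": 0,"claw": 1},
    {"dx": 0,"dy": 0,"dz": 0,"rx": 0,"ry": 0,"rz": 0,"claw": 1},
  ],
)

```text
time_s: 11.2
ee_pos: [0.391, -0.0287, 0.1187]
eef_rot: [3.141, -0.001, -0.017]
force: [0.0, -0.9, 1.1]
grip_width: 0.0021
grip_force: 0.0
```

```bash
python3 chk.py; python3 -c "
from h import *
c=viewer.camera('scene');save(c,'f.png',(225,165,345,255),6)
d=viewer.camera('top')
P=cloud(c)
for cam in (c,d):
  P=cloud(cam);J=np.array([to_jig(p) for p in P.reshape(-1,3)])
  m=(abs(J[:,1])<16)&(J[:,0]>-5)&(J[:,0]<105)&(J[:,2]>40)&(J[:,2]<115)
  q=J[m];q=q[np.argsort(q[:,0])];print([tuple(int(v) for v in r) for r in q[::6]])
"
```

```text
t 11.2 jigTCP [195.2  -0.7 118.7] rpy [ 3.1415e+00 -7.0000e-04 -1.7100e-02] Fjig [-0.03  0.9   1.07] w 0.0021 gf 0.0
lever deg-45 ->q 0.577 50
loop leg line (x at mean,z,elev) [24.5  1.2 55.2] [-0.322 63.109] 127
[(-4, 9, 48), (-3, 8, 44), (-2, 8, 65), (-1, 9, 40), (0, 9, 48), (0, 9, 65), (0, -1, 45), (1, 12, 57), (1, -8, 44), (2, 9, 44), (2, -7, 51), (2, 15, 58), (3, 9, 62), (4, 4, 58), (4, -3, 40), (4, -3, 48), (5, 15, 60), (5, 9, 63), (5, 8, 75), (5, 5, 40), (5, -2, 69), (6, 3, 70), (6, -14, 58), (7, 7, 86), (7, 2, 75), (7, 0, 79), (8, 9, 93), (8, 7, 85), (9, 6, 105), (9, -12, 59), (9, 8, 88), (10, 5, 106), (10, 9, 99), (10, -5, 90), (10, -8, 107), (11, -8, 105), (11, 5, 93), (11, -1, 108), (12, 5, 105), (12, 0, 105), (13, -8, 104), (13, 5, 106), (14, 2, 101), (14, 9, 106), (15, 10, 56), (16, -13, 54), (17, 12, 56), (20, -10, 55), (21, 15, 53), (23, 15, 52), (24, 11, 54), (26, 14, 51), (27, -13, 53), (29, 12, 53), (30, -11, 52), (33, -13, 53), (34, -11, 51), (36, -14, 51), (37, 14, 52), (39, 14, 50), (41, -12, 49), (42, 12, 50), (43, -10, 49), (46, 13, 46), (47, 12, 49), (48, 14, 
[... 1391 characters left out ...]
), (53, -13, 48), (54, 0, 59), (55, 7, 62), (55, -3, 58), (56, 15, 50), (57, -8, 47), (57, -3, 58), (57, 4, 59), (58, -1, 57), (59, 9, 48), (59, 6, 58), (60, -3, 56), (60, 1, 57), (61, 10, 49), (61, 7, 53), (62, -2, 48), (62, -7, 51), (63, -3, 48), (64, 2, 51), (65, 2, 48), (66, 0, 51), (67, 5, 47), (67, 9, 50), (69, 9, 50), (70, 5, 47), (71, -5, 51), (72, -7, 49), (72, -3, 52), (74, -5, 51), (74, 7, 51), (76, -5, 51), (76, 4, 52), (77, 5, 51), (78, 2, 54), (79, -4, 51), (81, 4, 50), (81, 0, 54), (82, -7, 52), (82, -4, 53), (84, 5, 50), (84, 7, 52), (85, -4, 52), (86, 5, 53), (87, 7, 52), (88, 0, 54), (89, -2, 53), (90, 8, 50), (91, 5, 53), (92, 2, 50), (93, 5, 54), (94, 5, 52), (94, 0, 55)]
```

View pics/f.png

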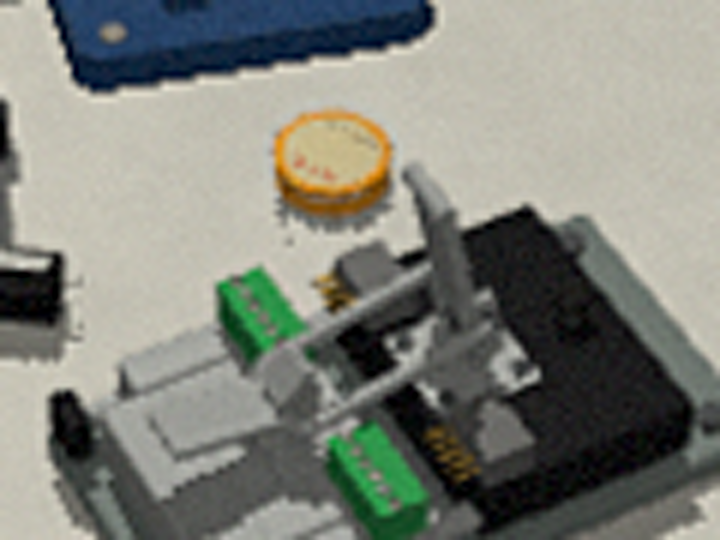

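>>> step_arm(
  plan=[
    {"dx": 0.4,"dy": 0,"dz": 0,"rx": 0,"ry": 0,"rz": 0,"claw": 1},
    {"dx": 0.4,"dy": 0,"dz": 0,"rx": 0,"ry": 0,"rz": 0,"claw": 1},
    {"dx": 0.4,"dy": 0,"dz": 0.1,"rx": 0,"ry": 0,"rz": 0,"claw": 1},
    {"dx": 0.3,"dy": 0,"dz": 0.2,"rx": 0,"ry": 0,"rz": 0,"claw": 1},
    {"dx": 0.1,"dy": 0,"dz": 0.077,"rx": 0,"ry": 0,"rz": 0,"claw": 1},
    {"dx": 0,"dy": 0,"dz": 0,"rx": 0,"ry": 0,"rz": 0,"claw": 1},
    {"dx": 0.07,"dy": 0,"dz": 0,"rx": 0,"ry": 0,"rz": 0,"claw": 1},
    {"dx": 0.05,"dy": 0,"dz": 0,"rx": 0,"ry": 0,"rz": 0,"claw": 1},
    {"dx": 0,"dy": 0,"dz": 0,"rx": 0,"ry": 0,"rz": 0,"claw": 1},
  ],
)

```text
time_s: 12.25
ee_pos: [0.5657, -0.0319, 0.0813]
eef_rot: [3.141, -0.001, -0.017]
force: [-2.9, 0.6, 2.3]
grip_width: 0.0005
grip_force: 1.3
```

```bash
python3 chk.py; python3 -c "
from h import *
for p in range(78,186,6):
    f=np.radians(p);print(p,'TCP',np.round([57*np.cos(f)+2.5*np.sin(f)+8,44+57*np.sin(f)-2.5*np.cos(f)-17],1))"
```

```text
t 12.25 jigTCP [20.5 -0.6 81.3] rpy [ 3.1415e+00 -1.1000e-03 -1.6900e-02] Fjig [ 2.92 -0.54  2.3 ] w 0.0005 gf 1.345697958022356
lever deg-45 ->q 0.652 24
loop leg line (x at mean,z,elev) [25.5  0.5 54. ] [-0.173 58.425] 129
78 TCP [22.3 82.2]
84 TCP [16.4 83.4]
90 TCP [10.5 84. ]
96 TCP [ 4.5 83.9]
102 TCP [-1.4 83.3]
108 TCP [-7.2 82. ]
114 TCP [-12.9  80.1]
120 TCP [-18.3  77.6]
126 TCP [-23.5  74.6]
132 TCP [-28.3  71. ]
138 TCP [-32.7  67. ]
144 TCP [-36.6  62.5]
150 TCP [-40.1  57.7]
156 TCP [-43.1  52.5]
162 TCP [-45.4  47. ]
168 TCP [-47.2  41.3]
174 TCP [-48.4  35.4]
180 TCP [-49.   29.5]
```

>>> step_arm(
  plan=[
    {"dx": 0.05,"dy": 0,"dz": -0.012,"rx": 0,"ry": 0,"rz": 0,"claw": 1},
    {"dx": 0.05,"dy": 0,"dz": -0.015,"rx": 0,"ry": 0,"rz": 0,"claw": 1},
    {"dx": 0.06,"dy": 0,"dz": 0,"rx": 0,"ry": 0,"rz": 0,"claw": 1},
    {"dx": 0,"dy": 0,"dz": 0,"rx": 0,"ry": 0,"rz": 0,"claw": 1},
  ],
)

```text
time_s: 12.7
ee_pos: [0.5816, -0.0321, 0.0827]
eef_rot: [-3.142, 0.001, -0.017]
force: [-2.9, 0.4, -0.4]
grip_width: 0.0007
grip_force: 1.8
```

```bash
python3 chk.py
```

```text
t 12.7 jigTCP [ 4.6 -0.6 82.7] rpy [-3.1416e+00  7.0000e-04 -1.6900e-02] Fjig [ 2.94 -0.36 -0.39] w 0.0007 gf 1.7607753910124302
lever deg-45 ->q 0.619 42
loop leg line (x at mean,z,elev) [23.2  1.1 53.6] [-0.14  56.836] 109
```

```bash
cat > plug.py <<'E'
from h import *
for n in ("top","scene"):
    c=viewer.camera(n);P=cloud(c);J=np.array([to_jig(p) for p in P.reshape(-1,3)]);C=c["img"].reshape(-1,3).astype(int)
    g=(C[:,1]>C[:,0]*1.5)&(C[:,1]>C[:,2]*1.3)&(C[:,1]>70)&(J[:,2]>42)&(J[:,2]<50)&(J[:,0]>10)&(J[:,0]<70)
    for sg in(1,-1):
        q=J[g&(J[:,1]*sg>0)]
        if len(q)>10: print(n,sg,len(q),np.percentile(q[:,0],[3,50,97]).round(1))
    m=(abs(J[:,1])<9)&(J[:,0]>30)&(J[:,0]<110)&(J[:,2]>40)&(J[:,2]<65);q=J[m]
    print("mid x:ztop",[(x,int(np.percentile(q[abs(q[:,0]-x)<1.5][:,2],70))) for x in range(40,102,3) if (abs(q[:,0]-x)<1.5).sum()>3])
    if n=="scene": save(c,'g.png',(225,165,345,255),6)
E
python3 plug.py
```

```text
mid x:ztop []
scene 1 123 [33.  39.  47.5]
scene -1 91 [33.9 40.3 47.5]
mid x:ztop [(43, 58), (46, 60), (49, 59), (52, 56), (55, 53), (58, 50), (61, 51), (64, 51), (67, 52), (70, 52), (73, 52), (76, 53), (79, 54), (82, 55), (85, 54), (88, 54)]
```

View pics/g.png

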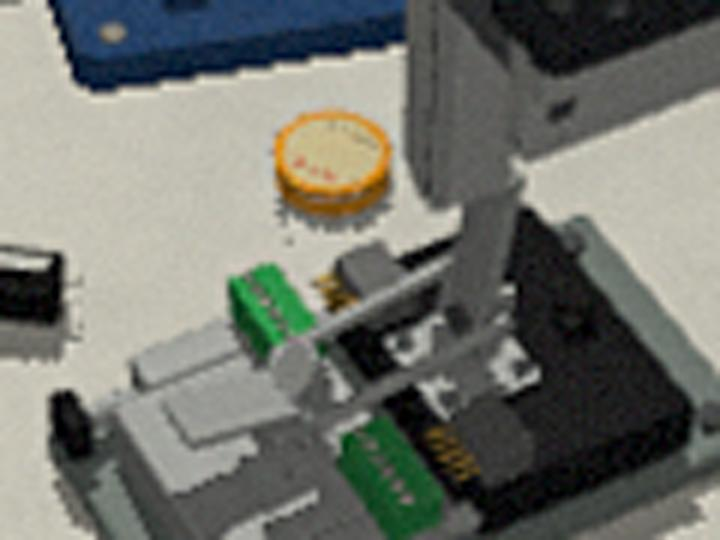

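>>> step_arm(
  plan=[
    {"dx": 0.059,"dy": 0,"dz": 0,"rx": 0,"ry": 0,"rz": 0,"claw": 1},
    {"dx": 0.058,"dy": 0,"dz": 0.011,"rx": 0,"ry": 0,"rz": 0,"claw": 1},
    {"dx": 0.057,"dy": 0,"dz": 0.018,"rx": 0,"ry": 0,"rz": 0,"claw": 1},
    {"dx": 0.054,"dy": 0,"dz": 0.025,"rx": 0,"ry": 0,"rz": 0,"claw": 1},
  ],
)

```text
time_s: 13.25
ee_pos: [0.6036, -0.0324, 0.0771]
eef_rot: [-3.141, 0.002, -0.017]
force: [-7.7, 0.5, -2.1]
grip_width: 0.0006
grip_force: 3.6
```

```bash
python3 plug.py; python3 -c "
from h import *
st()"
```

```text
mid x:ztop []
scene 1 116 [29.7 35.7 43.8]
scene -1 92 [29.9 35.9 43.8]
mid x:ztop [(40, 58), (43, 59), (46, 58), (49, 54), (52, 51), (55, 50), (58, 51), (61, 52), (64, 53), (67, 54), (70, 54), (73, 55), (76, 55), (79, 56), (82, 56)]
t 13.35 jigTCP [-17.7  -0.7  76.9] rpy [-3.1414e+00  1.6000e-03 -1.6900e-02] Fjig [ 5.05 -0.04 -3.18] w 0.0 gf 2.554854901973158
```

>>> step_arm(
  plan=[
    {"dx": 0.056,"dy": 0,"dz": 0.022,"rx": 0,"ry": 0,"rz": 0,"claw": 1},
    {"dx": 0.048,"dy": 0,"dz": 0.036,"rx": 0,"ry": 0,"rz": 0,"claw": 1},
    {"dx": 0.044,"dy": 0,"dz": 0.04,"rx": 0,"ry": 0,"rz": 0,"claw": 1},
    {"dx": 0.039,"dy": 0,"dz": 0.045,"rx": 0,"ry": 0,"rz": 0,"claw": 1},
    {"dx": 0,"dy": 0,"dz": 0,"rx": 0,"ry": 0,"rz": 0,"claw": 1},
  ],
)

```text
time_s: 13.85
ee_pos: [0.6225, -0.0328, 0.0625]
eef_rot: [-3.141, 0.002, -0.017]
force: [-5.6, 0.7, -1.7]
grip_width: 0.0007
grip_force: 2.4
```

```bash
python3 plug.py; python3 -c "
from h import *
st()"
```

```text
mid x:ztop []
scene 1 116 [27.2 33.5 41. ]
scene -1 89 [27.1 33.6 41. ]
mid x:ztop [(40, 60), (43, 58), (46, 55), (49, 52), (52, 50), (55, 52), (58, 53), (61, 53), (64, 54), (67, 55), (70, 56), (73, 58), (76, 58), (79, 58)]
t 13.95 jigTCP [-36.2  -0.7  63. ] rpy [-3.1415e+00  1.3000e-03 -1.6900e-02] Fjig [ 6.38 -0.39 -1.77] w 0.0008 gf 2.892852541990578
```

>>> step_arm(
  plan=[
    {"dx": 0.039,"dy": 0,"dz": 0.052,"rx": 0,"ry": 0,"rz": 0,"claw": 1},
    {"dx": 0.03,"dy": 0,"dz": 0.052,"rx": 0,"ry": 0,"rz": 0,"claw": 1},
    {"dx": 0.023,"dy": 0,"dz": 0.055,"rx": 0,"ry": 0,"rz": 0,"claw": 1},
    {"dx": 0.018,"dy": 0,"dz": 0.055,"rx": 0,"ry": 0,"rz": 0,"claw": 1},
    {"dx": 0,"dy": 0,"dz": 0,"rx": 0,"ry": 0,"rz": 0,"claw": 1},
  ],
)

```text
time_s: 14.45
ee_pos: [0.6342, -0.033, 0.0417]
eef_rot: [-3.142, -0.001, -0.017]
force: [-0.1, 0.3, 0.1]
grip_width: 0.0007
grip_force: 0.1
```

```bash
python3 -c "
from h import *
st()"
```

```text
t 14.45 jigTCP [-48.   -0.6  41.7] rpy [-3.1416e+00 -8.0000e-04 -1.6900e-02] Fjig [ 0.12 -0.32  0.08] w 0.0007 gf 0.06792333559133112
```

>>> step_arm(
  plan=[
    {"dx": 0.01,"dy": 0,"dz": 0.04,"rx": 0,"ry": 0,"rz": 0,"claw": 1},
    {"dx": 0,"dy": 0,"dz": 0.03,"rx": 0,"ry": 0,"rz": 0,"claw": 1},
    {"dx": 0,"dy": 0,"dz": 0,"rx": 0,"ry": 0,"rz": 0,"claw": 1},
  ],
)

```text
time_s: 14.75
ee_pos: [0.635, -0.033, 0.0346]
eef_rot: [-3.142, -0.0, -0.017]
force: [0.7, 0.3, 0.0]
grip_width: 0.0006
grip_force: 0.0
```

>>> step_arm(
  plan=[
    {"dx": 0,"dy": 0,"dz": 0.015,"rx": 0,"ry": 0,"rz": 0,"claw": 1},
    {"dx": 0,"dy": 0,"dz": 0,"rx": 0,"ry": 0,"rz": 0,"claw": 1},
  ],
)

```text
time_s: 14.95
ee_pos: [0.635, -0.033, 0.0333]
eef_rot: [-3.142, -0.0, -0.017]
force: [-0.5, -0.0, 0.6]
grip_width: 0.0007
grip_force: 0.0
```

>>> step_arm(
  plan=[
    {"dx": 0,"dy": 0,"dz": 0.01,"rx": 0,"ry": 0,"rz": 0,"claw": 1},
    {"dx": 0,"dy": 0,"dz": 0,"rx": 0,"ry": 0,"rz": 0,"claw": 1},
  ],
)

```text
time_s: 15.15
ee_pos: [0.6349, -0.033, 0.0323]
eef_rot: [-3.142, 0.0, -0.017]
force: [-0.1, -0.3, -0.0]
grip_width: 0.0004
grip_force: 0.0
```

>>> step_arm(
  plan=[
    {"dx": 0,"dy": 0,"dz": 0.01,"rx": 0,"ry": 0,"rz": 0,"claw": 1},
    {"dx": 0,"dy": 0,"dz": 0,"rx": 0,"ry": 0,"rz": 0,"claw": 1},
  ],
)

```text
time_s: 15.35
ee_pos: [0.6349, -0.033, 0.0312]
eef_rot: [-3.142, 0.0, -0.017]
force: [-0.7, -0.6, -0.4]
grip_width: 0.0001
grip_force: 0.0
```

>>> step_arm(
  plan=[
    {"dx": 0,"dy": 0,"dz": 0.01,"rx": 0,"ry": 0,"rz": 0,"claw": 1},
    {"dx": 0,"dy": 0,"dz": 0,"rx": 0,"ry": 0,"rz": 0,"claw": 1},
  ],
)

```text
time_s: 15.55
ee_pos: [0.6348, -0.033, 0.0302]
eef_rot: [-3.142, 0.0, -0.017]
force: [-0.4, 0.8, -0.8]
grip_width: 0.0005
grip_force: 0.0
```

>>> step_arm(
  plan=[
    {"dx": 0,"dy": 0,"dz": 0.007,"rx": 0,"ry": 0,"rz": 0,"claw": 1},
    {"dx": 0,"dy": 0,"dz": 0,"rx": 0,"ry": 0,"rz": 0,"claw": 1},
  ],
)

```text
time_s: 15.75
ee_pos: [0.6349, -0.033, 0.0296]
eef_rot: [-3.142, 0.0, -0.017]
force: [0.2, -0.5, 0.2]
grip_width: 0.0005
grip_force: 0.0
```

```bash
python3 plug.py; python3 -c "
from h import *
c=viewer.camera('scene');P=cloud(c);J=np.array([to_jig(p) for p in P.reshape(-1,3)])
q=J[(abs(J[:,1])<14)&(J[:,0]>-85)&(J[:,0]<0)&(J[:,2]>34)&(J[:,2]<80)];q=q[np.argsort(q[:,0])]
print([tuple(int(v) for v in r) for r in q[::4]])"
```

```text
mid x:ztop []
scene 1 127 [26.8 33.4 41.1]
scene -1 95 [26.8 32.8 40.5]
mid x:ztop [(40, 60), (43, 57), (46, 55), (49, 52), (52, 51), (55, 52), (58, 53), (61, 55), (64, 56), (67, 58), (70, 59), (73, 60), (76, 62)]
[(-64, 9, 41), (-62, 8, 41), (-61, 3, 45), (-60, 5, 43), (-59, 11, 77), (-58, 2, 42), (-58, 5, 46), (-57, 10, 56), (-57, 7, 43), (-56, 11, 69), (-55, 11, 74), (-55, 6, 46), (-55, 7, 40), (-54, 10, 67), (-53, 3, 44), (-52, 11, 64), (-52, 8, 44), (-51, 11, 72), (-51, 4, 43), (-50, 12, 58), (-49, 0, 40), (-49, 10, 62), (-49, 11, 78), (-48, 10, 66), (-47, 11, 74), (-47, 12, 70), (-46, 12, 78), (-45, 12, 71), (-45, 11, 75), (-45, 12, 78), (-44, 12, 62), (-44, 9, 42), (-43, 11, 79), (-42, 4, 70), (-42, 1, 45), (-42, 5, 44), (-42, 11, 67), (-42, 11, 70), (-42, -1, 57), (-41, -1, 77), (-41, -1, 59), (-41, 2, 76), (-41, 6, 68), (-41, 3, 50), (-41, -4, 58), (-41, 11, 62), (-41, -2, 49), (-41, 3, 55), (-41, -4, 65), (-40, -10, 64), (-40, -11, 73), (-40, 1, 70), (-40, -8, 78), (-40, -4, 45), (-40, -10, 42), (-40, -7, 45), (-40, -2, 57), (-40, 4, 71), (-40, -4, 50), (-40, 5, 69), (-40, 
[... 326 characters left out ...]
, (-27, 7, 46), (-26, 8, 44), (-25, 3, 44), (-25, -1, 46), (-24, -9, 44), (-23, 3, 45), (-23, -5, 46), (-21, 0, 45), (-21, -2, 45), (-20, 5, 46), (-20, 0, 43), (-19, 10, 39), (-19, -1, 47), (-18, -7, 47), (-18, 0, 44), (-17, -8, 44), (-16, 12, 40), (-16, 9, 45), (-16, -2, 47), (-15, -11, 44), (-15, 12, 36), (-14, 9, 45), (-14, 10, 39), (-13, 10, 42), (-13, 12, 34), (-12, -3, 46), (-12, -6, 46), (-11, -4, 45), (-11, -10, 45), (-11, 2, 45), (-10, -3, 45), (-10, 0, 44), (-9, 1, 43), (-8, 9, 46), (-8, -5, 39), (-7, -4, 45), (-6, -3, 44), (-6, -9, 46), (-5, 11, 45), (-5, -7, 44), (-4, 3, 45), (-3, 11, 41), (-3, -7, 47), (-3, 9, 47), (-2, 0, 46), (-1, 8, 46), (-1, 5, 49), (0, 13, 44), (0, -2, 49)]
```

View pics/g.png

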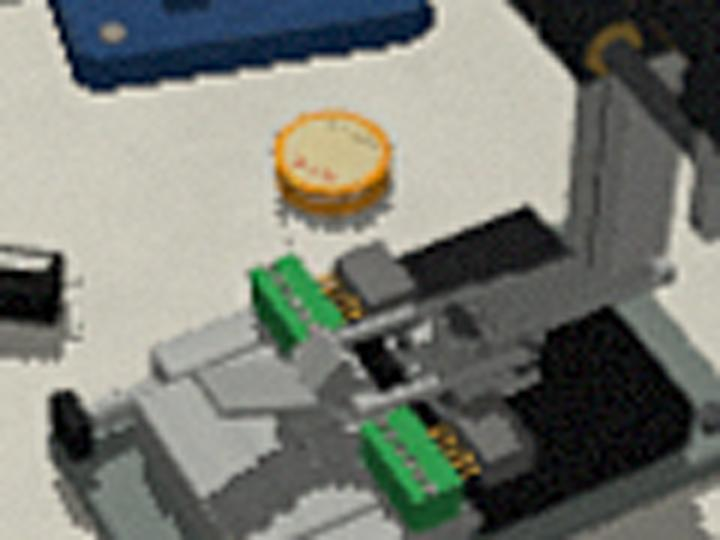

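>>> step_arm(
  plan=[
    {"dx": 0,"dy": 0,"dz": 0.007,"rx": 0,"ry": 0,"rz": 0,"claw": 1},
    {"dx": 0,"dy": 0,"dz": 0,"rx": 0,"ry": 0,"rz": 0,"claw": 1},
  ],
)

```text
time_s: 16.1
ee_pos: [0.6349, -0.033, 0.0289]
eef_rot: [-3.142, 0.0, -0.017]
force: [0.2, -0.0, -0.0]
grip_width: 0.0003
grip_force: 0.0
```

>>> step_arm(
  plan=[
    {"dx": 0,"dy": 0,"dz": 0.007,"rx": 0,"ry": 0,"rz": 0,"claw": 1},
    {"dx": 0,"dy": 0,"dz": 0,"rx": 0,"ry": 0,"rz": 0,"claw": 1},
  ],
)

```text
time_s: 16.3
ee_pos: [0.6349, -0.033, 0.0281]
eef_rot: [-3.142, 0.0, -0.017]
force: [-0.3, -0.2, 1.0]
grip_width: 0.0007
grip_force: 0.0
```

>>> step_arm(
  plan=[
    {"dx": 0,"dy": 0,"dz": 0.005,"rx": 0,"ry": 0,"rz": 0,"claw": 1},
    {"dx": 0,"dy": 0,"dz": 0,"rx": 0,"ry": 0,"rz": 0,"claw": 1},
  ],
)

```text
time_s: 16.5
ee_pos: [0.6349, -0.033, 0.0277]
eef_rot: [-3.142, 0.0, -0.017]
force: [-0.1, -0.5, -0.3]
grip_width: 0.0006
grip_force: 0.0
```

>>> step_arm(
  plan=[
    {"dx": 0,"dy": 0,"dz": 0.007,"rx": 0,"ry": 0,"rz": 0,"claw": 1},
    {"dx": 0,"dy": 0,"dz": 0,"rx": 0,"ry": 0,"rz": 0,"claw": 1},
  ],
)

```text
time_s: 16.7
ee_pos: [0.635, -0.033, 0.0274]
eef_rot: [3.142, -0.0, -0.017]
force: [-1.3, 0.8, 3.5]
grip_width: 0.0005
grip_force: 1.7
```

>>> step_arm(
  plan=[
    {"dx": 0,"dy": 0,"dz": 0.006,"rx": 0,"ry": 0,"rz": 0,"claw": 1},
    {"dx": 0,"dy": 0,"dz": 0,"rx": 0,"ry": 0,"rz": 0,"claw": 1},
  ],
)

```text
time_s: 16.9
ee_pos: [0.6351, -0.033, 0.0272]
eef_rot: [3.142, -0.0, -0.017]
force: [-4.0, 0.8, 8.4]
grip_width: 0.0006
grip_force: 4.0
```

>>> step_arm(
  plan=[
    {"dx": 0,"dy": 0,"dz": 0.005,"rx": 0,"ry": 0,"rz": 0,"claw": 1},
    {"dx": 0,"dy": 0,"dz": 0,"rx": 0,"ry": 0,"rz": 0,"claw": 1},
  ],
)

```text
time_s: 17.1
ee_pos: [0.6351, -0.033, 0.027]
eef_rot: [3.141, -0.001, -0.017]
force: [-4.9, 0.2, 12.1]
grip_width: 0.0009
grip_force: 5.8
```

>>> step_arm(
  plan=[
    {"dx": 0,"dy": 0,"dz": 0.002,"rx": 0,"ry": 0,"rz": 0,"claw": 1},
    {"dx": 0,"dy": 0,"dz": 0,"rx": 0,"ry": 0,"rz": 0,"claw": 1},
    {"dx": 0,"dy": 0,"dz": 0,"rx": 0,"ry": 0,"rz": 0,"claw": 1},
    {"dx": 0,"dy": 0,"dz": 0,"rx": 0,"ry": 0,"rz": 0,"claw": 1},
    {"dx": 0,"dy": 0,"dz": 0,"rx": 0,"ry": 0,"rz": 0,"claw": 1},
  ],
)

```text
time_s: 17.6
ee_pos: [0.6351, -0.033, 0.027]
eef_rot: [3.141, -0.001, -0.017]
force: [-6.0, 0.7, 14.1]
grip_width: 0.0005
grip_force: 6.5
```

>>> step_arm(
  plan=[
    {"dx": 0,"dy": 0,"dz": -0.03,"rx": 0,"ry": 0,"rz": 0,"claw": 1},
    {"dx": 0,"dy": 0,"dz": -0.2,"rx": 0,"ry": 0,"rz": 0,"claw": 1},
    {"dx": 0,"dy": 0,"dz": -0.4,"rx": 0,"ry": 0,"rz": 0,"claw": 1},
    {"dx": 0,"dy": 0,"dz": -0.4,"rx": 0,"ry": 0,"rz": 0,"claw": 1},
    {"dx": 0,"dy": 0,"dz": 0,"rx": 0,"ry": 0,"rz": 0,"claw": 1},
    {"dx": 0,"dy": 0,"dz": 0,"rx": 0,"ry": 0,"rz": 0,"claw": 1},
  ],
)

```text
time_s: 18.2
ee_pos: [0.6351, -0.033, 0.1291]
eef_rot: [3.141, -0.001, -0.017]
force: [-0.1, 0.2, -1.2]
grip_width: 0.0002
grip_force: 0.0
```

```bash
python3 plug.py; python3 -c "
from h import *
st()"
```

```text
mid x:ztop []
scene 1 116 [26.5 33.3 40.7]
scene -1 96 [27.3 33.  40.7]
mid x:ztop [(40, 61), (43, 58), (46, 55), (49, 53), (52, 50), (55, 53), (58, 54), (61, 55), (64, 56), (67, 58), (70, 60), (73, 60), (76, 61)]
t 18.3 jigTCP [-48.1  -0.7 127.2] rpy [-3.1414e+00  2.2000e-03 -1.6900e-02] Fjig [ 0.67  0.54 -0.1 ] w 0.0002 gf 0.0
```

View pics/g.png

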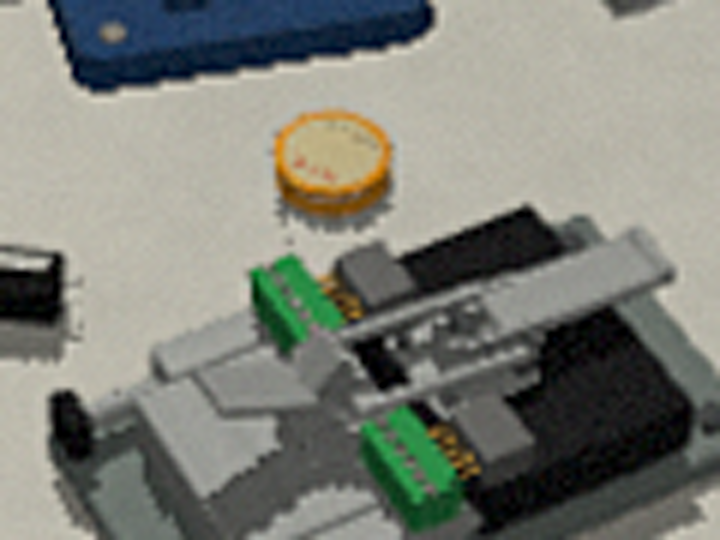

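The lever lies flat, and the loop is hooked on the keeper. The carriage is drawn in by about 11 mm and the robot is clear.

```bash
python3 -c "
from station import hand_in
print(hand_in())"
```

```text
the job is handed in; nothing more can be done
None
```

The jig is latched and the job is handed in: the loop is hooked under the keeper's nose, the lever was pressed down with about 14 N and stays closed, the carriage is drawn in about 11 mm, and the arm is clear; no verdict came back from the hand-in.

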